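# Refill the tilt-out pod bin at the coffee counter

### The job

Pull the tilt-out bin on the counter open by its handle until it rests on its stop, then pick up the scoop and tip all four coffee pods from it into the open bin. Set the empty scoop back down flat on the counter and push the bin fully shut, with all four pods inside. Leave the drawer unit, the milk pitcher, the portafilter and the paper cups alone.

Things in the scene. Friction and masses are not known exactly. Their poses are not given: they have to be found in the camera images.
- podcase: Fixed aluminium case of the tilt-out bin, 170 deep (x) by 190 wide (y) by 230 mm high, its whole front one dark wood panel with a single bar handle near the top. Origin: centre of its underside. Its own -x axis points out of its front. Stands on the counter beside the drawer unit, either one may be on the left.
- bin (a joint): Tilt of the bin, rad: 0 shut, 0.8 fully open on its stop. The bin turns about a level axis along its bottom front edge, the top coming out and down. Moves freely (no spring or catch): left alone below about 0.3 rad its weight makes it fall shut, beyond about 0.4 rad it falls open and rests on the stop. Pulling or pushing at the handle takes 1 to 3 N.
- bin_hinge (a point): Point on the bin's hinge axis, at mid width, 20 mm above the counter on the plane of the case's front edge. The axes turn with the bin; when it is shut they are the case's: x into the case, y along the hinge, z up. Bin, in these axes (mm): front panel x -12 to 0, y -93 to 93, z 0 to 205; open-topped tub behind it, inside x 0 to 126, y -75 to 75, floor at z 8, back wall up to z 150, side walls sloping from z 195 at the front to 150 at the back.
- bin_handle (a point): Middle of the bin's steel bar handle: a level round bar 12 mm thick, 110 mm long along y, on two posts at y -45 and 45 mm, its centre 45 mm off the front panel and 10 mm below the panel's top edge (at -57, 0, 195 mm in the axes of bin_hinge). With the bin shut it is 215 mm above the counter, 15 mm below the top of the case.
- bin_mouth (a point): Middle of the bin's open mouth, at 65, 0, 160 mm in the axes of bin_hinge. With the bin open the mouth is wholly in front of the case, about 145 mm from front to back, 150 mm wide, its rim 160 to 215 mm above the counter.
- scoop_grip (a point): Middle of the scoop's black straight grip: 20 mm wide (y), 26 mm high (z), 112 mm long (x), level, its centre 40 mm above the scoop's underside. Axes are the scoop's: x towards the nose, z up. The scoop weighs 0.17 to 0.31 kg, its centre of mass is about 80 mm from this point towards the nose.
- scoop_nose (a point): Middle of the front lower edge of the scoop's nose, 167.5 mm ahead of the grip point and 40 mm below it. The scoop is a flat-bottomed stainless steel shovel, 115 mm long, 96 mm wide, walls 3 mm, open on top and at the nose, back wall 52 mm high, sides sloping down to 26 mm. It lies flat on the counter, with the four pods in it. Axes are the scoop's.
- pod0_c (a point): Centre of a coffee pod (copper-coloured aluminium, 39 mm across its rim, 33 mm high, 13 g), loose in the scoop. All four are alike.
- pod1_c (a point): Centre of a coffee pod (copper-coloured aluminium, 39 mm across its rim, 33 mm high, 13 g), loose in the scoop. All four are alike.
- pod2_c (a point): Centre of a coffee pod (copper-coloured aluminium, 39 mm across its rim, 33 mm high, 13 g), loose in the scoop. All four are alike.
- pod3_c (a point): Centre of a coffee pod (copper-coloured aluminium, 39 mm across its rim, 33 mm high, 13 g), loose in the scoop. All four are alike.
- drawers: Fixed drawer unit of the same size and colours as the bin's case, but its front is two drawers, each with a handle. Bystander. Origin: centre of its underside.
- drawers_drawer0 (a joint): Upper drawer of the drawer unit, m, 0 shut. To be left shut.
- drawers_drawer1 (a joint): Lower drawer of the drawer unit, m, 0 shut. To be left shut.
- pitcher: Stainless steel milk pitcher, 94 mm across its foot, 110 mm high, with a side handle. Bystander; stands on the opposite side from the scoop. Origin: centre of its underside.
- portafilter: Portafilter: steel basket 74 mm across, 32 mm high, with a 125 mm long black handle, lying on the counter. Bystander. Origin: centre of the basket's underside.
- cups: Stack of paper cups, 84 mm across, 150 mm high. Bystander. Origin: centre of its underside.
There are look-alikes about, which are no part of the job. What is shaped like the part that bears scoop_grip but brown or orange is not meant.

How it is judged:
On the way, in this order (a step that is already met when the one before it is completed fails the run):
1. the bin is pulled open to its stop (value of joint bin above 0.76 rad), for 0.2 s.
2. all four pods are in the open bin, tipped from the scoop held above it (x of pod0_c in the frame of bin_hinge between 0 and 0.13 m and y of pod0_c in the frame of bin_hinge between -0.075 and 0.075 m and z of pod0_c in the frame of bin_hinge between 0 and 0.15 m and x of pod1_c in the frame of bin_hinge between 0 and 0.13 m and y of pod1_c in the frame of bin_hinge between -0.075 and 0.075 m and z of pod1_c in the frame of bin_hinge between 0 and 0.15 m and x of pod2_c in the frame of bin_hinge between 0 and 0.13 m and y of pod2_c in the frame of bin_hinge between -0.075 and 0.075 m and z of pod2_c in the frame of bin_hinge between 0 and 0.15 m and x of pod3_c in the frame of bin_hinge between 0 and 0.13 m and y of pod3_c in the frame of bin_hinge between -0.075 and 0.075 m and z of pod3_c in the frame of bin_hinge between 0 and 0.15 m and value of joint bin above 0.7 rad and height (world z) of scoop_grip above 0.15 m and horizontal distance between scoop_nose and bin_mouth below 0.2 m), for 0.1 s.
At the end, for the whole second after the job is handed in: All four pods are inside the bin's tub, the bin is shut (within 0.04 rad, about 8 mm at its top edge) and still, and the scoop lies flat and upright on the counter (within 0.08 rad and 8 mm) (x of pod0_c in the frame of bin_hinge between 0 and 0.13 m and y of pod0_c in the frame of bin_hinge between -0.075 and 0.075 m and z of pod0_c in the frame of bin_hinge between 0 and 0.15 m and x of pod1_c in the frame of bin_hinge between 0 and 0.13 m and y of pod1_c in the frame of bin_hinge between -0.075 and 0.075 m and z of pod1_c in the frame of bin_hinge between 0 and 0.15 m and x of pod2_c in the frame of bin_hinge between 0 and 0.13 m and y of pod2_c in the frame of bin_hinge between -0.075 and 0.075 m and z of pod2_c in the frame of bin_hinge between 0 and 0.15 m and x of pod3_c in the frame of bin_hinge between 0 and 0.13 m and y of pod3_c in the frame of bin_hinge between -0.075 and 0.075 m and z of pod3_c in the frame of bin_hinge between 0 and 0.15 m and value of joint bin below 0.04 rad and velocity of joint bin below 0.05 rad/s and angle between scoop_nose's own z axis and vertical below 0.08 rad and height (world z) of scoop_nose between -0.008 and 0.008 m); the robot touches nothing.
It fails at once if the pitcher is shoved more than 30 mm or tipped over (distance of pitcher from where it was at the start of the episode above 0.03 m or angle between pitcher's own z axis and vertical above 0.4 rad).
It fails at once if the portafilter is shoved more than 30 mm or tipped over (distance of portafilter from where it was at the start of the episode above 0.03 m or angle between portafilter's own z axis and vertical above 0.4 rad).
It fails at once if the cup stack is shoved more than 30 mm or tipped over (distance of cups from where it was at the start of the episode above 0.03 m or angle between cups's own z axis and vertical above 0.4 rad).
It fails at once if a drawer of the drawer unit is pulled open more than 20 mm (value of joint any of drawers_drawer0, drawers_drawer1 above 0.02 m).
It also fails if it takes over 72 s, if anything falls off the work surface, if the arm or the gripper's body presses on something with over 40 N, if the wrist force passes 120 N, or if a joint passes its speed limit or range.

### The arm

A 7-joint arm with a two-finger parallel gripper is mounted at the origin on the work surface. World frame = base frame: x ahead of the robot, y to its left, z up, the work surface at z = 0. Lengths are in m, angles in rad, forces in N, time in s.
With the tool pointing down it reaches from about 0.4 to 0.875 m from the base axis. Payload 19.3 kg.
Tool frame: the origin (TCP) lies where the fingers leave the gripper's body, on its centre line; the fingertips stand bot.tip_reach ahead of it and the grasp point (between the pads) lies 54 mm ahead of it (bot.tip_reach is the distance from the TCP to the fingertips, in m); z points along the fingers, y is the line along which they close (so a half turn about z gives the same grasp; the last joint's range is limited). The gripper opens to 85 mm and grips with 20 to 120 N. Pads are 22 mm wide; open, the fingers measure 114 mm over their backs; the gripper's body (76 mm by 85 mm) begins 54 mm behind the grasp point. The pads swing forward as they close: fully open they stand 13 mm farther back than shut.
Start: joints at [1.067, 0.521, -0.036, 1.599, 0.021, 1.021, -0.113], TCP at [0.263, -0.567, 0.304] pointing down, gripper open.
Joint ranges: [-2.91, 2.91], [-0.3, 2.13], [-1.5, 1.42], [0.17, 2.43], [-1.26, 4.41], [0.16, 1.93], [-2.52, 2.52]. Speed limits (rad/s): [1.89, 1.89, 2.39, 2.39, 3.01, 3.01, 3.01].

### API

Orientations are given as [roll, pitch, yaw] about the fixed x, y, z axes, in that order (R = Rz(yaw) Ry(pitch) Rx(roll)).
In Python, from workcell import bot gives the robot as it stands. The module is installed in compiled form; this text tells all that it offers.
- The arm moves only by the shell command python3 -m jog 'ROWS' [FORCE]. ROWS is JSON, a list that holds one entry, the list of rows, each a list of 7 numbers: the shift along the tool's x, y, z in mm, then the turn, a rotation vector about the tool's x, y, z in rad, then the opening, from 0 (shut) to 1 (fully open). In form: [[[tx, ty, tz, wx, wy, wz, fingers], ...]]. A call has 1 to 5 rows; each row shifts and turns the commanded pose from where the row before left it, along the tool's axes as they then stand; what a row does not reach is not made up. A row lasts 1/10 s, in which the tool goes at most 50 mm and 8.59 degrees, less where a joint would pass 70% of its speed; a pose out of reach is approached as far as the arm can. A call is refused whole if a number of a shift passes 50 or a number of a turn 0.15, either way. A call with a gripper value outside its range is refused whole. The fingers move at their own pace and stop on an object; FORCE is the grip in N (left out, the last holds). Time passes only in rows, so rows that do not move let the fingers close. It gives the time, the measured TCP pose, the force, the opening and the grip force at its end, in the units of the state.
- bot.observe(): the state, without advancing time (a new reading comes with each control period).
- bot.grab_frame(name): name is "scene" or "top"; returns a dict with "img" (400x640x3 uint8, red, green, blue), "intrinsics" (3x3 intrinsics, pixels), "R" (3x3) and "t" (3): a world point X has camera coordinates R X + t. Camera axes: x right, y down, z forward; pixel columns grow to the right and rows downward; lengths in m; the calibration is good to about 2 mm. A picture is of the moment at which its call begins. There is no depth.
- bot.job_done(): hands the job in; it is judged then, once.
Trained networks look in a picture, given as the dict that the camera call returned (one of the last four; its "shot" number tells which), for a name from the list of things; names that differ only in an ending like _2 or _b are one class to them, and where a whole thing is asked for, a point or a joint stands for the part that bears it (a point fixed in the world has none). Each returns a list of dicts, best first, with "conf" (0 to 1); they miss things now and then, are a little off and sometimes report something else, mostly with a low value. They report only what shows in the picture. A call takes as long as a camera call. They do not tell look-alikes from the thing itself.
- bot.trace(query, picture): "region" (400x640 bool, what is visible of it).
- bot.spot_point(query, picture): "xyz" ([x, y, z] in m, in world coordinates, good to about 4 mm: a listed point, or the origin of a listed thing).
The state is a dict: "clock": time; "qpos": joint angles; "qd": joint speeds; "joint_efforts": joint torques, N m; "position": TCP position; "tool_rot": TCP orientation; "force": force on the tool from outside, world axes, zero at the start; "moment": the same for the moment, N m; "grip_width": finger opening in m; "finger_force": force on a finger pad.
Only numpy, scipy, OpenCV 4.12 (cv2) and the standard library are available. Lean on these libraries where they do the work, as an engineer would, in place of code of your own. Each camera call takes 0.05 s, during which the arm holds its last target. There are 200 camera calls.

## Working session

There is one attempt and no reset: what is moved stays moved. The work goes in short steps, Python scripts to look and compute and a shell command to move; the robot and the scene stay as the last step left them, time stands still between calls to the robot, and variables do not carry over. Pictures are saved under pics/ and viewed, at most 10 in all, crops included, and the job is handed in when it is done.

```bash
mkdir -p pics; python3 - <<'E'
from workcell import bot
import cv2,numpy as np
s=bot.observe();print({k:np.round(v,3) for k,v in s.items()},bot.tip_reach)
for c in("scene","top"):
    f=bot.grab_frame(c);cv2.imwrite(f"pics/{c}0.png",f["img"][:,:,::-1])
    print(c,np.round(-f["R"].T@f["t"],3),f["intrinsics"][0])
    for q in["podcase","bin_hinge","bin_handle","bin_mouth","scoop_grip","scoop_nose","pod0_c","drawers","pitcher","portafilter","cups"]:
        print(q,[(np.round(d["xyz"],3).tolist(),round(d["conf"],2)) for d in bot.spot_point(q,f)])
E
```

```text
{'clock': np.float64(0.0), 'qpos': array([ 1.067,  0.522, -0.036,  1.6  ,  0.021,  1.021, -0.113]), 'qd': array([-0.   ,  0.001, -0.001,  0.001,  0.   ,  0.   , -0.002]), 'joint_efforts': array([-1.0000e-03, -9.2710e+01,  1.9800e+00, -3.6993e+01,  1.8000e-02,
        8.0000e-03, -0.0000e+00]), 'position': array([ 0.263, -0.567,  0.303]), 'tool_rot': array([-3.14 ,  0.   ,  0.434]), 'force': array([0.641, 0.238, 0.027]), 'moment': array([-0.017,  0.019, -0.046]), 'finger_force': np.float64(0.0), 'grip_width': np.float64(0.085)} 0.0726
scene [0.132 0.298 1.59 ] [383.90392306   0.         318.33084202]
podcase [([0.742, 0.138, 0.003], 0.67), ([0.425, -0.358, 0.04], 0.6)]
bin_hinge [([0.662, 0.147, 0.016], 0.84), ([0.748, -0.134, 0.004], 0.27)]
bin_handle [([0.599, 0.156, 0.218], 0.89)]
bin_mouth [([0.726, 0.144, 0.176], 0.76)]
scoop_grip [([0.62, -0.553, 0.04], 0.96), ([0.426, -0.358, 0.041], 0.92), ([0.482, -0.101, 0.039], 0.6)]
scoop_nose [([0.5, -0.67, 0.002], 0.84), ([0.417, -0.254, 0.002], 0.71)]
pod0_c [([0.502, -0.353, 0.017], 0.52)]
drawers [([0.746, -0.133, 0.0], 0.68)]
pitcher [([0.559, 0.345, -0.001], 0.67)]
portafilter []
cups [([0.686, -0.401, -0.002], 0.65)]
top [ 0.464 -0.049  1.495] [426.60032615   0.         315.94732119]
podcase [([0.748, 0.143, -0.001], 0.9)]
bin_hinge [([0.656, 0.145, 0.019], 0.97), ([0.496, -0.39, 0.02], 0.38)]
bin_handle []
bin_mouth []
scoop_grip [([0.426, -0.358, 0.04], 0.96), ([0.615, -0.555, 0.037], 0.96), ([0.49, -0.102, 0.039], 0.72)]
scoop_nose [([0.416, -0.259, -0.002], 0.95), ([0.494, -0.67, 0.0], 0.8), ([0.59, -0.385, 0.003], 0.66)]
pod0_c [([0.507, -0.346, 0.022], 0.4)]
drawers []
pitcher [([0.557, 0.344, -0.001], 0.69)]
portafilter [([0.613, 0.513, 0.002], 0.94), ([0.75, 0.142, -0.002], 0.48)]
cups [([0.69, -0.401, 0.003], 0.59)]
```

View pics/top0.png

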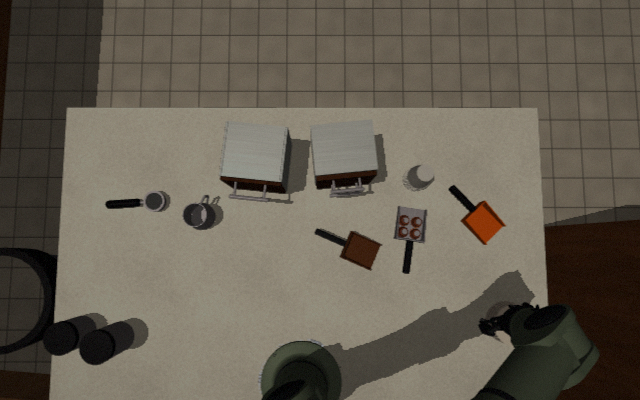

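View pics/scene0.png

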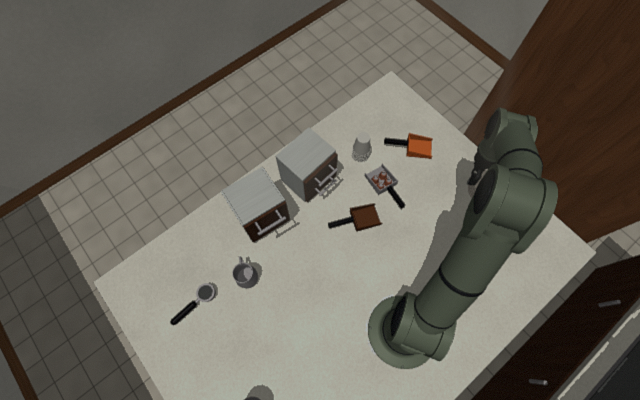

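The top view shows a white two-box setup. The left unit at (257,155) has a single bar handle at (263,190), so it is the bin. The right unit at (345,155) has doubled handles, so it is the drawers.

Candidates for the scoop:
- Steel scoop with four copper pods, black grip at (407,257): chosen.
- Brown pan at (360,250), grip at (330,237): look-alike.
- Orange pan at (483,222), grip at (462,197): look-alike.

The portafilter at (155,202), the pitcher at (200,215) and the cups at (420,177) are bystanders.

```bash
cat > h.py <<'E'
from workcell import bot
import numpy as np,cv2
from scipy.spatial.transform import Rotation as Ro
def ray(f,uv):
    K=f["intrinsics"];R=np.array(f["R"]);d=R.T@np.linalg.solve(K,[uv[0],uv[1],1]);return -R.T@f["t"],d
def onz(f,uv,z):
    c,d=ray(f,uv);return c+d*(z-c[2])/d[2]
def tri(f,a,g,b):
    c1,d1=ray(f,a);c2,d2=ray(g,b);s=np.linalg.lstsq(np.c_[d1,-d2],c2-c1,rcond=None)[0]
    return (c1+s[0]*d1+c2+s[1]*d2)/2
def axis(m,f,z):   # principal axis ends of a mask, put on plane z
    v,u=np.nonzero(m);P=np.c_[u,v].astype(float);c=P.mean(0);w=np.linalg.svd(P-c,full_matrices=False)[2][0]
    t=(P-c)@w;return [onz(f,c+w*k,z) for k in(np.percentile(t,2),0,np.percentile(t,98))]
def plan(pos,rpy,n,cur=None):
    """rows from the current measured TCP pose to pos,rpy in n even steps"""
    s=bot.observe();p0,r0=cur if cur else (s["position"],s["tool_rot"])
    A=Ro.from_euler("xyz",r0);B=Ro.from_euler("xyz",rpy);w=(A.inv()*B).as_rotvec();p0=np.array(p0);d=(np.array(pos)-p0)/n
    for i in range(n):
        Ri=A*Ro.from_rotvec(w*i/n);print(np.round(Ri.inv().apply(d)*1000,0).astype(int).tolist(),np.round(w/n,3).tolist())
E
python3 - <<'E'
from h import *
F={c:bot.grab_frame(c) for c in("scene","top")}
pts={}
for c,f in F.items():
    for q,z in(("scoop_grip",.04),("bin_handle",.215),("podcase",.23)):
        for d in bot.trace(q,f):
            m=d["region"];a=axis(m,f,z);v,u=np.nonzero(m);pts.setdefault((c,q),[]).append(a)
            print(c,q,round(d["conf"],2),m.sum(),(int(u.mean()),int(v.mean())),np.round(a,3).tolist())
f=F["top"];im=f["img"][100:290,190:460,::-1];cv2.imwrite("pics/crop.png",cv2.resize(im,None,fx=2.9,fy=2.9,interpolation=cv2.INTER_CUBIC))
ps=[[bot.spot_point(q,F[c]) for c in F] for q in("scoop_grip","scoop_nose")]
print([[ (np.round(d["xyz"],3).tolist()) for d in x] for p in ps for x in p])
E
```

```text
scene scoop_grip 0.75 748 (413, 144) [[0.656, -0.528, 0.04], [0.555, -0.604, 0.04], [0.492, -0.651, 0.04]]
scene scoop_grip 0.68 722 (359, 217) [[0.415, -0.24, 0.04], [0.449, -0.176, 0.04], [0.506, -0.07, 0.04]]
scene scoop_grip 0.61 739 (384, 183) [[0.582, -0.368, 0.04], [0.497, -0.365, 0.04], [0.376, -0.362, 0.04]]
scene bin_handle 0.78 915 (267, 221) [[0.621, 0.069, 0.215], [0.626, 0.157, 0.215], [0.63, 0.24, 0.215]]
scene podcase 0.91 3050 (257, 203) [[0.825, 0.128, 0.23], [0.702, 0.147, 0.23], [0.584, 0.165, 0.23]]
top scoop_grip 0.67 871 (410, 230) [[0.581, -0.381, 0.04], [0.506, -0.372, 0.04], [0.377, -0.356, 0.04]]
top scoop_grip 0.6 1296 (477, 216) [[0.652, -0.521, 0.04], [0.554, -0.604, 0.04], [0.496, -0.652, 0.04]]
top scoop_grip 0.21 4306 (343, 156) [[0.883, -0.15, 0.04], [0.765, -0.144, 0.04], [0.637, -0.138, 0.04]]
top bin_handle 0.84 874 (252, 187) [[0.642, 0.235, 0.215], [0.632, 0.143, 0.215], [0.623, 0.053, 0.215]]
top bin_handle 0.54 61 (412, 233) [[0.509, -0.339, 0.215], [0.494, -0.34, 0.215], [0.479, -0.341, 0.215]]
top podcase 0.74 4625 (254, 158) [[0.825, 0.158, 0.23], [0.717, 0.133, 0.23], [0.606, 0.108, 0.23]]
[[[0.623, -0.553, 0.036], [0.483, -0.104, 0.04], [0.427, -0.362, 0.042], [0.66, 0.146, 0.015]], [[0.617, -0.552, 0.038], [0.489, -0.1, 0.038], [0.427, -0.359, 0.04]], [[0.5, -0.671, 0.002], [0.588, -0.381, 0.001], [0.421, -0.256, 0.001]], [[0.417, -0.258, 0.0], [0.593, -0.388, 0.004], [0.494, -0.669, 0.001]]]
```

View pics/crop.png

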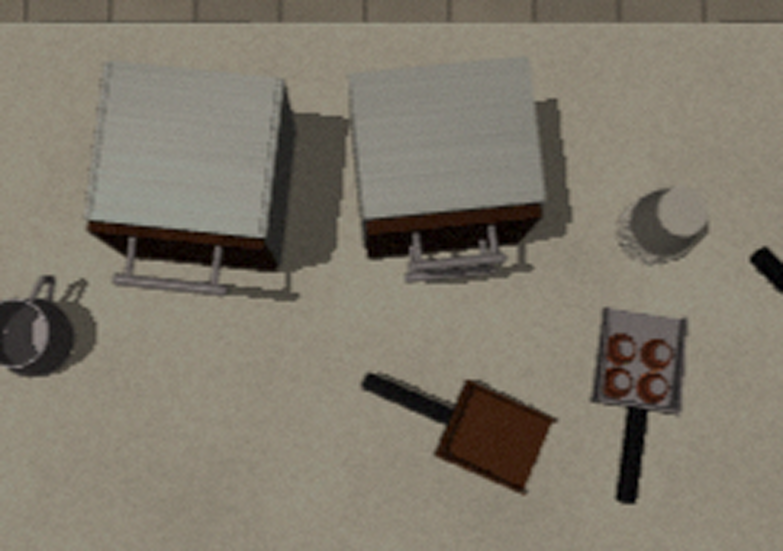

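The crop confirms it: one bar handle on the left unit with its bar at crop (117,281)–(222,291). The steel scoop holds four pods at crop (640,370), and its black grip runs (637,410)–(627,502).

```bash
python3 - <<'E'
from h import *
f=bot.grab_frame("top");g=bot.grab_frame("scene")
o=lambda x,y,z:onz(f,(190+x/2.9,100+y/2.9),z)
a,b=o(117,281,.215),o(222,291,.215);print("bar",a,b,(a+b)/2,"yaw",np.arctan2(*((a-b)[:2]))*-1 )
c,d=o(90,222,.23),o(268,237,.23);e=o(108,66,.23);print("case front edge",c,d,np.linalg.norm(c-d),(c+d)/2,"yaw",np.arctan2(-(c-d)[0],(c-d)[1]),"side",np.arctan2(*(e-c)[[1,0]]))
for p,q in(((637,410),(627,502)),):
    a,b=o(*p,.053),o(*q,.053);print("grip",a,b,(a+b)/2,np.arctan2(*(a-b)[[1,0]]))
a,b=o(603,310,.02),o(686,320,.02);print("nose",(a+b)/2)
P={q:[d["xyz"] for c in(f,g) for d in bot.spot_point(q,c) if d["conf"]>.5] for q in("bin_handle","bin_hinge","podcase")}
print({k:np.round(v,3).tolist() for k,v in P.items()})
# two-view height checks of grip point: project net points
for q in("scoop_grip","bin_handle"):
  uv=[]
  for c in(f,g):
    D=[d for d in bot.spot_point(q,c)]
    if q=="scoop_grip":D=[d for d in D if abs(d["xyz"][1]+.36)<.03]
    if D:
      X=c["R"]@np.array(D[0]["xyz"])+c["t"];u=c["intrinsics"]@X;uv.append(u[:2]/u[2])
  if len(uv)==2:print(q,"tri",np.round(tri(f,uv[0],g,uv[1]),3))
E
```

```text
bar [0.60286994 0.20787325 0.215     ] [0.59249788 0.09855852 0.215     ] [0.59768391 0.15321589 0.215     ] yaw -0.09459941309826594
case front edge [0.66251279 0.23400659 0.23      ] [0.64702265 0.05006212 0.23      ] 0.18459553893509725 [0.65476772 0.14203436 0.23      ] yaw -0.0840127483007832 side -0.09109761862330507
grip [ 0.47031166 -0.3659496   0.053     ] [ 0.3648245  -0.35217919  0.053     ] [ 0.41756808 -0.35906439  0.053     ] -0.12980707507817485
nose [ 0.58355664 -0.3845818   0.02      ]
{'bin_handle': [[0.603, 0.152, 0.216], [0.597, 0.156, 0.216]], 'bin_hinge': [[0.656, 0.146, 0.025], [0.663, 0.146, 0.017]], 'podcase': [[0.749, 0.139, 0.0], [0.689, -0.402, 0.002], [0.743, 0.138, 0.004]]}
scoop_grip tri [ 0.424 -0.356  0.051]
bin_handle tri [0.605 0.154 0.195]
```

```bash
python3 -m jog '[[[0,0,-10,0,0,-0.15,0.5],[0,0,-10,0,0,-0.15,0.5],[0,0,-10,0,0,-0.15,0.5],[0,0,-10,0,0,-0.15,0.5],[0,0,-10,0,0,-0.15,0.5]]]' 30
python3 -m jog '[[[0,0,0,0,0,-0.15,0.5],[0,0,0,0,0,-0.15,0.5],[38,14,0,0,0,0,0.5],[38,14,0,0,0,0,0.5],[38,14,0,0,0,0,0.5]]]'
python3 -m jog '[[[38,14,0,0,0,0,0.5],[38,14,0,0,0,0,0.5],[38,14,0,0,0,0,0.5],[38,14,0,0,0,0,0.5],[38,14,0,0,0,0,0.5]]]'
python3 -m jog '[[[38,14,0,0,0,0,0.5],[38,14,0,0,0,0,0.5],[38,14,0,0,0,0,0.5],[38,14,0,0,0,0,0.5],[38,14,0,0,0,0,0.5]]]'
python3 -m jog '[[[38,14,0,0,0,0,0.5],[38,14,0,0,0,0,0.5],[38,14,0,0,0,0,0.5],[38,14,0,0,0,0,0.5],[38,14,0,0,0,0,0.5]]]'
python3 - <<'E'
from h import *
s=bot.observe();print(s["qpos"].round(2));plan([.6,.154,.35],[np.pi,0,1.48],3)
E
```

```text
clock: 2.9
position: [0.2626, -0.5671, 0.3544]
tool_rot: [-3.142, 0.0, 1.19]
force: [-0.9, -0.5, -0.4]
grip_width: 0.0428
finger_force: 0.0
clock: 3.4
position: [0.3147, -0.4559, 0.3538]
tool_rot: [3.141, -0.0, 1.483]
force: [1.1, -0.5, -0.1]
grip_width: 0.0424
finger_force: 0.0
clock: 3.9
position: [0.4011, -0.2725, 0.3541]
tool_rot: [3.141, 0.0, 1.484]
force: [2.0, -0.5, -0.4]
grip_width: 0.0424
finger_force: 0.0
clock: 4.4
position: [0.4874, -0.0893, 0.3541]
tool_rot: [3.141, 0.0, 1.483]
force: [1.5, 0.3, -0.2]
grip_width: 0.0425
finger_force: 0.0
clock: 4.9
position: [0.5737, 0.0938, 0.354]
tool_rot: [3.141, 0.0, 1.483]
force: [0.2, -1.2, 0.1]
grip_width: 0.0425
finger_force: 0.0
[ 0.14  0.45 -0.56  1.64  0.26  1.13 -0.58]
[21, 7, 1] [0.0, 0.0, 0.001]
[21, 7, 1] [0.0, 0.0, 0.001]
[21, 7, 1] [0.0, 0.0, 0.001]
```

```bash
python3 -m jog '[[[21,7,0,0,0,0,0.5],[21,7,0,0,0,0,0.5],[21,7,0,0,0,0,0.5],[0,0,0,0,0,0,0.5]]]'
python3 - <<'E'
from h import *
ims=[]
for c in("top","scene"):
    f=bot.grab_frame(c);X=f["R"]@np.array([.62,.15,.23])+f["t"];u=f["intrinsics"]@X;u=(u[:2]/u[2]).astype(int);print(c,u,[(np.round(d["xyz"],3).tolist(),round(d["conf"],2)) for q in("bin_handle","bin_hinge") for d in bot.spot_point(q,f)])
    im=f["img"][u[1]-50:u[1]+50,u[0]-50:u[0]+50,::-1];ims.append(cv2.resize(im,(400,400),interpolation=cv2.INTER_CUBIC))
cv2.imwrite("pics/h1.png",np.hstack(ims))
E
```

```text
clock: 5.3
position: [0.5998, 0.1562, 0.3536]
tool_rot: [-3.141, -0.002, 1.487]
force: [0.0, 0.4, -0.2]
grip_width: 0.0424
finger_force: 0.0
top [248 190] [([0.591, -0.385, 0.002], 0.72), ([0.602, 0.15, 0.214], 0.65), ([0.656, 0.146, 0.021], 0.63)]
scene [269 219] [([0.66, 0.146, 0.018], 0.83)]
```

View pics/h1.png

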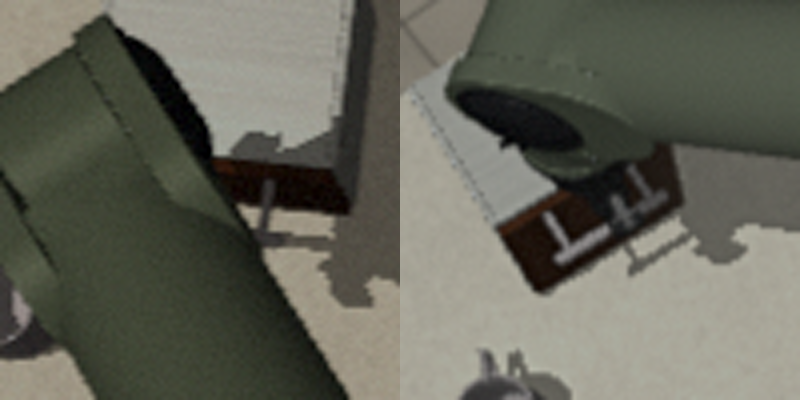

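The scene view (right half) shows the gripper hanging over the middle of the bar handle, at about crop (615,210). The bar runs on both sides of the fingers. Next I descend and grip.

```bash
python3 -m jog '[[[0,0,22,0,0,0,0.5],[0,0,22,0,0,0,0.5],[0,0,22,0,0,0,0.5],[0,0,18,0,0,0,0.5],[0,0,0,0,0,0,0.5]]]'
python3 -m jog '[[[0,0,0,0,0,0,0],[0,0,0,0,0,0,0],[0,0,0,0,0,0,0],[0,0,0,0,0,0,0]]]' 30
python3 - <<'E'
from h import *
# arc: handle grasp point rotates about hinge by th, tool turns along by k*th
s=bot.observe();A=Ro.from_euler("xyz",s["tool_rot"]);p0=s["position"];g=p0+A.apply([0,0,.054]);print(g)
c=Ro.from_euler("z",-.09);hin=g-c.apply([-.057,0,.195]);print("hinge",hin)
n=16;prev=p0;Rp=A
for i in range(1,n+1):
    th=.8*i/n;k=.8
    q=hin+(c*Ro.from_rotvec([0,-th,0])).apply([-.057,0,.195])
    Ri=c*Ro.from_rotvec([0,-k*th,0])*c.inv()*A
    p=q-Ri.apply([0,0,.054])
    print(np.round(Rp.inv().apply(p-prev)*1000,1).tolist(),np.round((Rp.inv()*Ri).as_rotvec(),3).tolist());prev,Rp=p,Ri
E
```

```text
clock: 6.1
position: [0.5988, 0.1524, 0.268]
tool_rot: [-3.139, 0.001, 1.483]
force: [-0.1, 0.5, 0.3]
grip_width: 0.0428
finger_force: 0.0
clock: 6.5
position: [0.6, 0.1533, 0.2712]
tool_rot: [3.14, -0.0, 1.483]
force: [-0.4, -1.3, 7.5]
grip_width: 0.011
finger_force: 29.6
[0.60011102 0.15331256 0.21716667]
hinge [0.65688033 0.14818948 0.02216667]
[0.0, -11.8, 3.1] [-0.04, -0.0, -0.0]
[0.0, -11.8, 3.2] [-0.04, -0.0, -0.0]
[0.0, -11.8, 3.3] [-0.04, -0.0, -0.0]
[0.0, -11.7, 3.4] [-0.04, -0.0, -0.0]
[0.0, -11.7, 3.5] [-0.04, -0.0, -0.0]
[0.0, -11.7, 3.6] [-0.04, -0.0, -0.0]
[0.0, -11.6, 3.7] [-0.04, -0.0, -0.0]
[0.0, -11.6, 3.8] [-0.04, -0.0, -0.0]
[0.0, -11.6, 3.9] [-0.04, -0.0, -0.0]
[0.0, -11.5, 4.0] [-0.04, -0.0, -0.0]
[0.0, -11.5, 4.1] [-0.04, -0.0, -0.0]
[0.0, -11.4, 4.2] [-0.04, -0.0, -0.0]
[0.0, -11.4, 4.3] [-0.04, -0.0, -0.0]
[0.0, -11.4, 4.3] [-0.04, -0.0, -0.0]
[0.0, -11.3, 4.4] [-0.04, -0.0, -0.0]
[0.0, -11.3, 4.5] [-0.04, -0.0, -0.0]
```

```bash
python3 -m jog '[[[0,-12,3,-0.04,0,0,0],[0,-12,3,-0.04,0,0,0],[0,-12,3,-0.04,0,0,0],[0,-12,3,-0.04,0,0,0]]]' 20
python3 -m jog '[[[0,-12,4,-0.04,0,0,0],[0,-12,4,-0.04,0,0,0],[0,-11,4,-0.04,0,0,0],[0,-12,4,-0.04,0,0,0]]]'
python3 - <<'E'
from h import *
s=bot.observe();A=Ro.from_euler("xyz",s["tool_rot"]);g=s["position"]+A.apply([0,0,.054]);r=Ro.from_euler("z",.09).apply(g-[.657,.148,.021]);print(r,"tilt",np.arctan2(-r[0],r[2])-np.arctan2(57,195))
E
```

```text
clock: 6.9
position: [0.5527, 0.1578, 0.255]
tool_rot: [2.979, -0.002, 1.484]
force: [18.8, 6.1, -30.8]
grip_width: 0.0109
finger_force: 25.8
clock: 7.3
position: [0.5104, 0.1619, 0.23]
tool_rot: [2.819, -0.002, 1.484]
force: [8.0, 1.8, -8.6]
grip_width: 0.011
finger_force: 27.4
[-0.13006905  0.00087971  0.15783453] tilt 0.40487053383082505
```

```bash
python3 -m jog '[[[0,-11,4,-0.04,0,0,0],[0,-12,4,-0.04,0,0,0],[0,-11,4,-0.04,0,0,0],[0,-12,4,-0.04,0,0,0]]]'
python3 -m jog '[[[0,-11,4,-0.04,0,0,0],[0,-11,5,-0.04,0,0,0],[0,-11,4,-0.04,0,0,0],[0,-11,5,-0.04,0,0,0],[0,0,0,0,0,0,0]]]'
python3 - <<'E'
from h import *
s=bot.observe();A=Ro.from_euler("xyz",s["tool_rot"]);g=s["position"]+A.apply([0,0,.054]);r=Ro.from_euler("z",.09).apply(g-[.657,.148,.021]);print(r,"tilt",np.arctan2(-r[0],r[2])-np.arctan2(57,195),s["force"])
E
```

```text
clock: 7.7
position: [0.476, 0.1654, 0.2]
tool_rot: [2.669, -0.002, 1.485]
force: [6.2, 2.6, -4.6]
grip_width: 0.0109
finger_force: 27.5
clock: 8.2
position: [0.4515, 0.1674, 0.1674]
tool_rot: [2.562, 0.01, 1.491]
force: [-35.1, 21.7, 18.5]
grip_width: 0.0107
finger_force: 32.9
[-0.17677854  0.00072665  0.10119904] tilt 0.7664865490083727 [-35.07535999  21.67216548  18.47883744]
```

```bash
python3 -m jog '[[[0,0,0,0,0,0,0.35],[0,0,0,0,0,0,0.45],[0,0,0,0,0,0,0.45]]]'
python3 -m jog '[[[0,0,-30,0,0,0,0.45],[0,0,-40,0,0,0,0.45],[0,0,-50,0,0,0,0.45],[0,0,-50,0,0,0,0.45],[0,0,0,0,0,0,0.5]]]'
python3 - <<'E'
from h import *
f=bot.grab_frame("scene");g=bot.grab_frame("top")
for c in(f,g):print([(q,np.round(d["xyz"],3).tolist(),round(d["conf"],2)) for q in("bin_handle","bin_mouth","bin_hinge") for d in bot.spot_point(q,c) if d["conf"]>.4])
s=bot.observe();print(s["qpos"].round(2))
cv2.imwrite("pics/open.png",np.hstack([cv2.resize(c["img"][120:280,u:u+200,::-1],(400,320),interpolation=cv2.INTER_CUBIC) for c,u in((f,180),(g,170))]))
E
```

```text
clock: 8.5
position: [0.4547, 0.1636, 0.1686]
tool_rot: [2.555, 0.015, 1.482]
force: [-1.4, 0.4, -1.5]
grip_width: 0.0385
finger_force: 0.8
clock: 9.0
position: [0.3716, 0.1736, 0.2992]
tool_rot: [2.548, 0.012, 1.48]
force: [2.1, -0.8, -0.8]
grip_width: 0.0429
finger_force: 0.0
[('bin_handle', [0.479, 0.17, 0.115], 0.8), ('bin_handle', [0.588, -0.38, 0.001], 0.58), ('bin_mouth', [0.591, 0.158, 0.175], 0.69), ('bin_hinge', [0.66, 0.147, 0.02], 0.89)]
[('bin_handle', [0.48, 0.162, 0.117], 0.8), ('bin_mouth', [0.593, 0.154, 0.18], 0.9), ('bin_hinge', [0.655, 0.143, 0.023], 0.57), ('bin_hinge', [0.614, 0.512, 0.003], 0.43)]
[-0.52  0.11 -0.39  2.41  1.12  0.6  -1.93]
```

View pics/open.png

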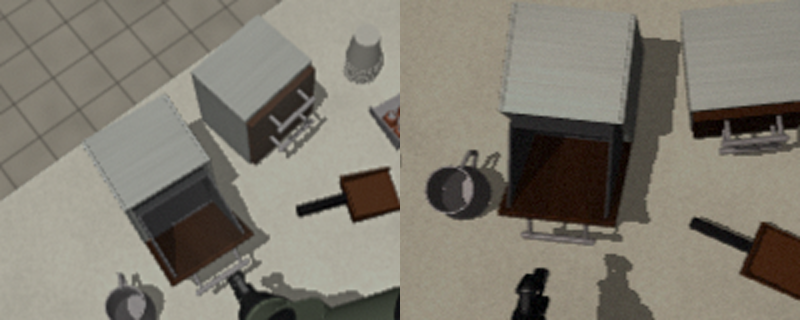

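The left view shows the bin lying open on its stop with its tub exposed at (195,225). In the right view the handle is at (560,235). Triangulated handle height of 0.115 m matches 0.8 rad. Next is the scoop.

```bash
python3 - <<'E'
from h import *
P1=([.45,.05,.3],[np.pi,0,1.48]);plan(*P1,5)
P2=([.40,-.355,.25],[np.pi,0,-.14]);print();plan(*P2,12,P1)
R=(Ro.from_euler("z",-.14)*Ro.from_euler("x",np.pi)*Ro.from_euler("y",.5)).as_euler("xyz");print(R);plan([.398,-.355,.17],R,5,P2)
E
```

```text
[-23, 15, 9] [0.118, 0.004, 0.001]
[-23, 16, 7] [0.118, 0.004, 0.001]
[-23, 17, 5] [0.118, 0.004, 0.001]
[-23, 17, 3] [0.118, 0.004, 0.001]
[-23, 18, 1] [0.118, 0.004, 0.001]

[-34, -1, 4] [-0.0, -0.0, 0.135]
[-34, 3, 4] [-0.0, -0.0, 0.135]
[-33, 8, 4] [-0.0, -0.0, 0.135]
[-32, 12, 4] [-0.0, -0.0, 0.135]
[-30, 17, 4] [-0.0, -0.0, 0.135]
[-27, 20, 4] [-0.0, -0.0, 0.135]
[-24, 24, 4] [-0.0, -0.0, 0.135]
[-21, 27, 4] [-0.0, -0.0, 0.135]
[-17, 29, 4] [-0.0, -0.0, 0.135]
[-13, 31, 4] [-0.0, -0.0, 0.135]
[-9, 33, 4] [-0.0, -0.0, 0.135]
[-4, 34, 4] [-0.0, -0.0, 0.135]
[ 3.14159265 -0.5        -0.14      ]
[0, 0, 16] [0.0, 0.1, -0.0]
[-2, 0, 16] [0.0, 0.1, -0.0]
[-4, 0, 16] [0.0, 0.1, -0.0]
[-5, 0, 15] [0.0, 0.1, -0.0]
[-7, 0, 15] [0.0, 0.1, -0.0]
```

```bash
python3 -m jog '[[[-23,15,9,0.118,0.004,0,0.6],[-23,16,7,0.118,0.004,0,0.6],[-23,17,5,0.118,0.004,0,0.6],[-23,17,3,0.118,0.004,0,0.6],[-23,18,1,0.118,0.004,0,0.6]]]'
python3 -m jog '[[[-34,-1,4,0,0,0.135,0.6],[-34,3,4,0,0,0.135,0.6],[-33,8,4,0,0,0.135,0.6],[-32,12,4,0,0,0.135,0.6]]]'
python3 -m jog '[[[-30,17,4,0,0,0.135,0.6],[-27,20,4,0,0,0.135,0.6],[-24,24,4,0,0,0.135,0.6],[-21,27,4,0,0,0.135,0.6]]]'
python3 -m jog '[[[-17,29,4,0,0,0.135,0.6],[-13,31,4,0,0,0.135,0.6],[-9,33,4,0,0,0.135,0.6],[-4,34,4,0,0,0.135,0.6],[0,0,0,0,0,0,0.6]]]'
python3 - <<'E'
from h import *
s=bot.observe();print(s["qpos"].round(2));plan([.398,-.355,.17],[np.pi,-.5,-.14],5)
E
```

```text
clock: 9.9
position: [0.4145, 0.0973, 0.3021]
tool_rot: [2.901, 0.047, 1.467]
force: [-0.7, -0.6, 0.0]
grip_width: 0.0509
finger_force: 0.0
clock: 10.3
position: [0.3986, -0.0398, 0.2916]
tool_rot: [2.907, -0.084, 0.936]
force: [0.7, -0.4, -0.2]
grip_width: 0.0518
finger_force: 0.0
clock: 10.7
position: [0.384, -0.1758, 0.2815]
tool_rot: [2.983, -0.192, 0.402]
force: [1.0, 0.7, 0.1]
grip_width: 0.0507
finger_force: 0.0
clock: 11.2
position: [0.3677, -0.3134, 0.2708]
tool_rot: [3.105, -0.245, -0.153]
force: [0.4, 0.8, -0.9]
grip_width: 0.0512
finger_force: 0.0
[ 0.51  0.27  0.13  2.15 -0.24  0.51 -0.89]
[2, 7, 22] [0.008, 0.051, -0.002]
[1, 7, 22] [0.008, 0.051, -0.002]
[0, 7, 22] [0.008, 0.051, -0.002]
[-1, 7, 21] [0.008, 0.051, -0.002]
[-2, 7, 21] [0.008, 0.051, -0.002]
```

```bash
python3 -m jog '[[[2,7,22,0.008,0.05,-0.002,0.6],[1,7,22,0.008,0.05,-0.002,0.6],[0,7,22,0.008,0.05,-0.002,0.6],[-1,7,21,0.008,0.05,-0.002,0.6],[-2,7,21,0.008,0.05,-0.002,0.6]]]'
python3 - <<'E'
from h import *
s=bot.observe();print(s["qpos"].round(2))
f=bot.grab_frame("scene");g=bot.grab_frame("top")
for c in(f,g):print([(q,np.round(d["xyz"],3).tolist(),round(d["conf"],2)) for q in("scoop_grip","scoop_nose") for d in bot.spot_point(q,c) if abs(d["xyz"][1]+.37)<.04])
cv2.imwrite("pics/sg.png",np.hstack([cv2.resize(c["img"][v:v+100,u:u+100,::-1],(400,400),interpolation=cv2.INTER_CUBIC) for c,u,v in((f,340,140),(g,360,190))]))
p=np.array([.424,-.359,.04])+Ro.from_euler("z",-.14).apply([.012,0,0])
A=Ro.from_euler("xyz",[np.pi,-.5,-.14]);plan(p-A.apply([0,0,.054]),[np.pi,-.5,-.14],4)
E
```

```text
clock: 11.7
position: [0.395, -0.3432, 0.1866]
tool_rot: [-3.139, -0.454, -0.13]
force: [0.8, 0.8, 0.5]
grip_width: 0.051
finger_force: 0.0
[ 0.92  0.48 -0.24  2.19 -0.94  0.17 -0.08]
[('scoop_grip', [0.425, -0.362, 0.042], 0.69), ('scoop_nose', [0.588, -0.382, 0.003], 0.83)]
[('scoop_grip', [0.423, -0.362, 0.043], 0.93), ('scoop_grip', [0.538, -0.4, 0.015], 0.43), ('scoop_nose', [0.59, -0.389, 0.0], 0.66)]
[-8, 3, 25] [-0.001, 0.011, 0.003]
[-8, 3, 25] [-0.001, 0.011, 0.003]
[-8, 3, 24] [-0.001, 0.011, 0.003]
[-8, 3, 24] [-0.001, 0.011, 0.003]
```

View pics/sg.png

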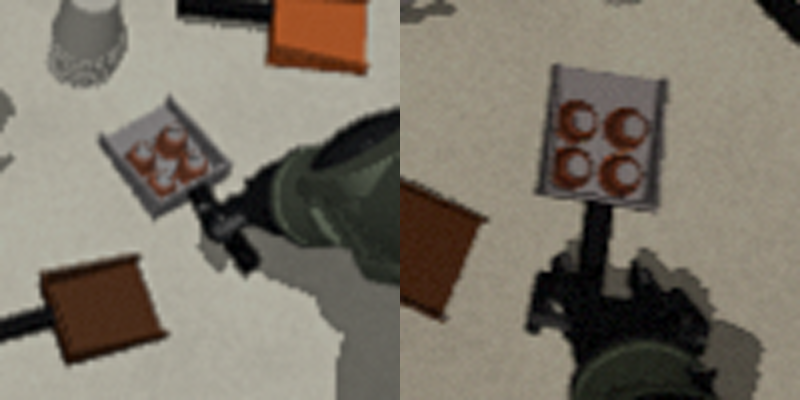

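Both views show the gripper just over the black grip of the steel scoop, with all four pods still in the pan (right view, (600,145)). Wrist joint 6 is near its limit, so I'll use a smaller lean.

```bash
python3 - <<'E'
from h import *
p=np.array([.424,-.3615,.04])+Ro.from_euler("z",-.145).apply([.012,0,0])
r=[np.pi,-.35,-.145];A=Ro.from_euler("xyz",r);print(p-A.apply([0,0,.054]));plan(p-A.apply([0,0,.054]),r,5)
E
```

```text
[ 0.4175519  -0.36055842  0.09072613]
[-4, 3, 20] [-0.001, -0.021, 0.003]
[-4, 3, 20] [-0.001, -0.021, 0.003]
[-4, 3, 20] [-0.001, -0.021, 0.003]
[-3, 3, 20] [-0.001, -0.021, 0.003]
[-3, 3, 20] [-0.001, -0.021, 0.003]
```

```bash
python3 -m jog '[[[-4,4,10,0,-0.021,0.003,0.6],[-4,4,15,0,-0.021,0.003,0.6],[-4,4,20,0,-0.021,0.003,0.6],[-3,3,20,0,-0.021,0.003,0.6],[0,0,0,0,0,0,0.6]]]'
python3 - <<'E'
from h import *
s=bot.observe();print(s["qpos"].round(2));plan([.4176,-.3606,.0907],[np.pi,-.35,-.145],3)
E
```

```text
clock: 12.5
position: [0.4074, -0.3585, 0.1222]
tool_rot: [-3.136, -0.37, -0.139]
force: [0.1, 0.2, -0.3]
grip_width: 0.0514
finger_force: 0.0
[ 0.78  0.62 -0.1   2.13 -1.08  0.17  0.05]
[-1, 0, 11] [-0.003, -0.007, 0.002]
[0, 0, 11] [-0.003, -0.007, 0.002]
[0, 0, 11] [-0.003, -0.007, 0.002]
```

```bash
python3 - <<'E'
from h import *
p=np.array([.424,-.3615,.04])+Ro.from_euler("z",-.145).apply([.012,0,0])
r=[np.pi,-.15,-.145];A=Ro.from_euler("xyz",r);print(p-A.apply([0,0,.054]));plan(p-A.apply([0,0,.054]),r,5)
E
```

```text
[ 0.4278891  -0.3620679   0.09339364]
[2, 0, 7] [-0.001, -0.044, 0.001]
[2, 0, 7] [-0.001, -0.044, 0.001]
[2, 0, 7] [-0.001, -0.044, 0.001]
[3, 0, 7] [-0.001, -0.044, 0.001]
[3, 0, 6] [-0.001, -0.044, 0.001]
```

```bash
python3 -m jog '[[[2,0,7,0,-0.044,0,0.6],[2,0,7,0,-0.044,0,0.6],[2,0,7,0,-0.044,0,0.6],[3,0,7,0,-0.044,0,0.6],[3,0,6,0,-0.044,0,0.6]]]'
python3 - <<'E'
from h import *
s=bot.observe();print(s["qpos"].round(2));plan([.428,-.362,.0934],[np.pi,-.15,-.145],1)
E
```

```text
clock: 13.0
position: [0.4278, -0.3617, 0.0951]
tool_rot: [-3.137, -0.15, -0.14]
force: [-0.7, 0.6, 0.1]
grip_width: 0.0514
finger_force: 0.0
[ 0.37  0.75  0.37  2.   -0.85  0.43 -0.3 ]
[0, 0, 2] [-0.005, 0.0, 0.005]
```

```bash
python3 -m jog '[[[0,0,2,0,0,0,0],[0,0,0,0,0,0,0],[0,0,0,0,0,0,0],[0,0,0,0,0,0,0],[0,0,0,0,0,0,0]]]' 110
python3 -m jog '[[[0,0,-4,0,0,0,0],[0,0,-8,0,0,0,0],[0,0,-12,0,0,0,0],[0,0,-12,0,0,0,0],[0,0,0,0,0,0,0]]]'
python3 - <<'E'
from h import *
s=bot.observe();print(s["qpos"].round(2))
for c in("scene","top"):
    f=bot.grab_frame(c);print([(q,np.round(d["xyz"],3).tolist(),round(d["conf"],2)) for q in("scoop_grip","scoop_nose") for d in bot.spot_point(q,f) if abs(d["xyz"][1]+.37)<.06])
E
```

```text
clock: 13.5
position: [0.4274, -0.3621, 0.0926]
tool_rot: [-3.136, -0.153, -0.141]
force: [-2.5, 4.0, 10.7]
grip_width: 0.0183
finger_force: 108.2
clock: 14.0
position: [0.4227, -0.362, 0.1295]
tool_rot: [-3.138, -0.154, -0.14]
force: [0.5, 0.2, -3.2]
grip_width: 0.0187
finger_force: 108.1
[ 0.33  0.69  0.43  2.01 -0.81  0.49 -0.34]
[('scoop_nose', [0.587, -0.382, 0.037], 0.42)]
[('scoop_grip', [0.419, -0.361, 0.078], 0.75), ('scoop_nose', [0.584, -0.389, 0.035], 0.96)]
```

```bash
python3 - <<'E'
from h import *
P1=([.415,-.362,.36],[np.pi,-.25,-.14]);plan(*P1,10)
P2=([.43,.155,.37],[np.pi,-.25,0]);print();plan(*P2,20,P1)
E
```

```text
[3, 0, -23] [-0.0, 0.01, -0.0]
[3, 0, -23] [-0.0, 0.01, -0.0]
[3, 0, -23] [-0.0, 0.01, -0.0]
[3, 0, -23] [-0.0, 0.01, -0.0]
[4, 0, -23] [-0.0, 0.01, -0.0]
[4, 0, -23] [-0.0, 0.01, -0.0]
[4, 0, -23] [-0.0, 0.01, -0.0]
[4, 0, -23] [-0.0, 0.01, -0.0]
[5, 0, -23] [-0.0, 0.01, -0.0]
[5, 0, -23] [-0.0, 0.01, -0.0]

[-3, -26, -1] [0.002, 0.0, -0.007]
[-2, -26, -1] [0.002, 0.0, -0.007]
[-2, -26, -1] [0.002, 0.0, -0.007]
[-2, -26, -1] [0.002, 0.0, -0.007]
[-2, -26, -1] [0.002, 0.0, -0.007]
[-2, -26, -1] [0.002, 0.0, -0.007]
[-2, -26, -1] [0.002, 0.0, -0.007]
[-1, -26, -1] [0.002, 0.0, -0.007]
[-1, -26, -1] [0.002, 0.0, -0.007]
[-1, -26, -1] [0.002, 0.0, -0.007]
[-1, -26, -1] [0.002, 0.0, -0.007]
[-1, -26, -1] [0.002, 0.0, -0.007]
[-1, -26, -1] [0.002, 0.0, -0.007]
[0, -26, -1] [0.002, 0.0, -0.007]
[0, -26, -1] [0.002, 0.0, -0.007]
[0, -26, -1] [0.002, 0.0, -0.007]
[0, -26, 0] [0.002, 0.0, -0.007]
[0, -26, 0] [0.002, 0.0, -0.007]
[0, -26, 0] [0.002, 0.0, -0.007]
[1, -26, 0] [0.002, 0.0, -0.007]
```

```bash
python3 -m jog '[[[3,0,-10,0,0.01,0,0],[3,0,-20,0,0.01,0,0],[3,0,-25,0,0.01,0,0],[3,0,-25,0,0.01,0,0],[4,0,-25,0,0.01,0,0]]]'
python3 -m jog '[[[4,0,-25,0,0.01,0,0],[4,0,-25,0,0.01,0,0],[4,0,-25,0,0.01,0,0],[5,0,-25,0,0.01,0,0],[5,0,-20,0,0.01,0,0]]]'
python3 -m jog '[[[-3,-10,-1,0.002,0,-0.007,0],[-2,-18,-1,0.002,0,-0.007,0],[-2,-26,-1,0.002,0,-0.007,0],[-2,-26,-1,0.002,0,-0.007,0],[-2,-26,-1,0.002,0,-0.007,0]]]'
python3 -m jog '[[[-2,-28,-1,0.002,0,-0.007,0],[-2,-28,-1,0.002,0,-0.007,0],[-1,-28,-1,0.002,0,-0.007,0],[-1,-28,-1,0.002,0,-0.007,0],[-1,-28,-1,0.002,0,-0.007,0]]]'
python3 - <<'E'
from h import *
s=bot.observe();print(s["qpos"].round(2));plan([.43,.155,.37],[np.pi,-.25,0],10)
E
```

```text
clock: 14.8
position: [0.4196, -0.3617, 0.2352]
tool_rot: [-3.137, -0.202, -0.141]
force: [-0.0, 0.3, -3.3]
grip_width: 0.0185
finger_force: 108.2
clock: 15.3
position: [0.4146, -0.3617, 0.3575]
tool_rot: [-3.137, -0.253, -0.141]
force: [-0.7, 0.0, -2.0]
grip_width: 0.0186
finger_force: 108.2
clock: 15.8
position: [0.4155, -0.2531, 0.3575]
tool_rot: [-3.135, -0.251, -0.104]
force: [0.5, -0.1, -2.7]
grip_width: 0.0189
finger_force: 108.3
clock: 16.3
position: [0.4196, -0.113, 0.3616]
tool_rot: [-3.134, -0.251, -0.067]
force: [0.7, -0.1, -2.7]
grip_width: 0.0187
finger_force: 108.2
[-0.53  0.03  0.7   2.16 -0.08  0.71 -1.42]
[-1, -27, -1] [0.001, -0.0, -0.006]
[0, -27, -1] [0.001, -0.0, -0.006]
[0, -27, -1] [0.001, -0.0, -0.006]
[0, -27, -1] [0.001, -0.0, -0.006]
[0, -27, -1] [0.001, -0.0, -0.006]
[0, -27, -1] [0.001, -0.0, -0.006]
[1, -27, -1] [0.001, -0.0, -0.006]
[1, -27, -1] [0.001, -0.0, -0.006]
[1, -27, -1] [0.001, -0.0, -0.006]
[1, -27, -1] [0.001, -0.0, -0.006]
```

```bash
python3 -m jog '[[[-1,-27,-1,0.002,0,-0.015,0],[-1,-27,-1,0.002,0,-0.015,0],[0,-27,-1,0.002,0,-0.015,0],[0,-27,-1,0.002,0,-0.015,0],[0,-27,-1,0.002,0,-0.015,0]]]'
python3 -m jog '[[[2,-27,-1,0.002,0,-0.015,0],[2,-27,-1,0.002,0,-0.015,0],[3,-25,-1,0.002,0,-0.015,0],[3,-17,-1,0.002,0,-0.015,0],[3,-8,-1,0.002,0,-0.015,0]]]'
python3 - <<'E'
from h import *
s=bot.observe();print(s["qpos"].round(2));A=Ro.from_euler("xyz",s["tool_rot"]);
S=A*Ro.from_euler("y",-.15)*Ro.from_euler("x",np.pi)  # scoop axes
print("scoop axes x,z",S.apply([1,0,0]).round(3),S.apply([0,0,1]).round(3))
G=s["position"]+A.apply([0,0,.054]);print("nose",(G+S.apply([.1555,0,-.04])).round(3))
for c in("scene","top"):
    f=bot.grab_frame(c);print([(q,np.round(d["xyz"],3).tolist(),round(d["conf"],2)) for q in("scoop_grip","scoop_nose","pod0_c") for d in bot.spot_point(q,f) if abs(d["xyz"][1]-.15)<.07])
E
```

```text
clock: 16.8
position: [0.4212, 0.0217, 0.3664]
tool_rot: [3.139, -0.251, 0.011]
force: [0.3, 0.6, -3.6]
grip_width: 0.0185
finger_force: 108.2
clock: 17.3
position: [0.4298, 0.126, 0.3741]
tool_rot: [3.129, -0.251, 0.09]
force: [0.4, -0.6, -3.2]
grip_width: 0.0183
finger_force: 108.2
[-0.85  0.04  0.39  2.1   0.12  0.77 -2.02]
scoop axes x,z [0.991 0.087 0.101] [-0.101  0.003  0.995]
nose [0.601 0.14  0.298]
[('scoop_nose', [0.479, 0.171, 0.116], 0.71), ('scoop_nose', [0.598, 0.145, 0.301], 0.64), ('scoop_nose', [0.549, 0.147, 0.313], 0.25), ('scoop_nose', [0.591, 0.159, 0.176], 0.2), ('pod0_c', [0.504, 0.153, 0.308], 0.41)]
[('scoop_grip', [0.603, 0.136, 0.3], 0.27), ('scoop_nose', [0.603, 0.135, 0.302], 0.81), ('pod0_c', [0.511, 0.154, 0.313], 0.58)]
```

```bash
cat > pour.py <<'E'
from h import *
def pose(nose,a,yaw):
    S=Ro.from_euler("z",yaw)*Ro.from_euler("y",a);A=S*Ro.from_euler("x",np.pi)*Ro.from_euler("y",.15)
    G=np.array(nose)+S.apply([-.1555,0,.04]);return G-A.apply([0,0,.054]),A
def rows(path,n):   # path: list of (nose,a,yaw) after the present pose; linear in between
    s=bot.observe();p,A=np.array(s["position"]),Ro.from_euler("xyz",s["tool_rot"])
    S=A*Ro.from_euler("y",-.15)*Ro.from_euler("x",np.pi);e=S.as_euler("zyx");G=p+A.apply([0,0,.054])
    cur=(G+S.apply([.1555,0,-.04]),e[1],e[0])
    for tgt,k in zip(path,n):
        for i in range(1,k+1):
            t=i/k;q,B=pose(np.array(cur[0])*(1-t)+np.array(tgt[0])*t,cur[1]*(1-t)+tgt[1]*t,cur[2]*(1-t)+tgt[2]*t)
            print(np.round(A.inv().apply(q-p)*1000).astype(int).tolist(),np.round((A.inv()*B).as_rotvec(),3).tolist());p,A=q,B
        cur=tgt;print("->",q.round(3))
E
python3 -c "
from pour import *
rows([((.575,.155,.22),.25,.09),((.565,.156,.20),1.05,.09)],[8,10])"
```

```text
[0, -1, 2] [0.011, -0.043, 0.001]
[0, -2, 3] [0.0, -0.044, -0.001]
[1, -2, 3] [0.0, -0.044, -0.001]
[1, -2, 3] [0.0, -0.044, -0.001]
[1, -2, 3] [0.0, -0.044, -0.001]
[2, -2, 3] [0.0, -0.044, -0.001]
[2, -2, 3] [-0.0, -0.044, -0.001]
[3, -2, 4] [-0.0, -0.044, -0.001]
-> [0.44  0.143 0.351]
[9, 0, -9] [0.0, -0.08, -0.0]
[9, 0, -9] [0.0, -0.08, -0.0]
[9, 0, -9] [0.0, -0.08, -0.0]
[10, 0, -9] [0.0, -0.08, 0.0]
[10, 0, -9] [0.0, -0.08, -0.0]
[10, 0, -9] [0.0, -0.08, -0.0]
[10, 0, -9] [0.0, -0.08, 0.0]
[10, 0, -9] [-0.0, -0.08, -0.0]
[10, 0, -9] [-0.0, -0.08, -0.0]
[11, 0, -9] [0.0, -0.08, 0.0]
-> [0.565 0.156 0.388]
```

```bash
python3 -m jog '[[[0,-1,2,0.011,-0.043,0,0],[0,-2,3,0,-0.044,0,0],[1,-2,3,0,-0.044,0,0],[1,-2,3,0,-0.044,0,0]]]'
python3 -m jog '[[[1,-2,3,0,-0.044,0,0],[2,-2,3,0,-0.044,0,0],[2,-2,3,0,-0.044,0,0],[3,-2,4,0,-0.044,0,0]]]'
python3 -m jog '[[[9,0,-9,0,-0.08,0,0],[9,0,-9,0,-0.08,0,0],[9,0,-9,0,-0.08,0,0],[10,0,-9,0,-0.08,0,0],[10,0,-9,0,-0.08,0,0]]]'
python3 -c "
from pour import *
print(bot.observe()['qpos'].round(2))
rows([((.565,.156,.20),1.05,.09)],[5])"
```

```text
clock: 18.1
position: [0.4337, 0.1318, 0.364]
tool_rot: [3.141, -0.075, 0.086]
force: [0.2, 1.0, -2.7]
grip_width: 0.0185
finger_force: 108.3
clock: 18.5
position: [0.4412, 0.1405, 0.351]
tool_rot: [3.141, 0.101, 0.086]
force: [0.0, 0.3, -3.3]
grip_width: 0.0186
finger_force: 108.2
clock: 19.0
position: [0.498, 0.1453, 0.3823]
tool_rot: [3.141, 0.502, 0.086]
force: [-0.6, 0.5, -3.4]
grip_width: 0.0184
finger_force: 108.3
[-0.59  0.53  0.39  1.52 -0.25  1.63 -1.64]
[9, 0, -9] [-0.009, -0.077, -0.016]
[10, -1, -9] [0.002, -0.08, 0.003]
[10, -1, -9] [0.002, -0.08, 0.003]
[10, -1, -9] [0.003, -0.08, 0.003]
[10, -1, -9] [0.003, -0.08, 0.002]
-> [0.565 0.156 0.388]
```

```bash
python3 -m jog '[[[9,-1,-9,0,-0.08,0,0],[10,-1,-9,0,-0.08,0,0],[10,-1,-9,0,-0.08,0,0],[10,-1,-9,0,-0.08,0,0],[10,-1,-9,0,-0.08,0,0]]]'
python3 - <<'E'
from pour import *
s=bot.observe();print(s["qpos"].round(2),s["force"])
f=bot.grab_frame("scene");g=bot.grab_frame("top")
for c in(f,g):print([(q,np.round(d["xyz"],3).tolist(),round(d["conf"],2)) for q in("scoop_nose","pod0_c") for d in bot.spot_point(q,c)])
cv2.imwrite("pics/pour.png",np.hstack([cv2.resize(c["img"][v:v+120,u:u+120,::-1],(400,400),interpolation=cv2.INTER_CUBIC) for c,u,v in((f,210,160),(g,190,130))]))
E
```

```text
clock: 19.5
position: [0.5372, 0.1523, 0.3902]
tool_rot: [-3.097, 0.76, 0.086]
force: [0.3, -0.3, -4.0]
grip_width: 0.0188
finger_force: 109.7
[-0.31  0.69  0.03  1.26 -0.21  1.93 -1.78] [ 0.29899278 -0.27748148 -3.95657843]
[('scoop_nose', [0.561, 0.164, 0.205], 0.62), ('scoop_nose', [0.496, -0.673, 0.001], 0.62), ('scoop_nose', [0.493, 0.151, 0.365], 0.27), ('pod0_c', [0.623, 0.185, 0.079], 0.36)]
[('scoop_nose', [0.496, -0.672, -0.002], 0.87), ('scoop_nose', [0.416, -0.256, -0.001], 0.57)]
```

View pics/pour.png

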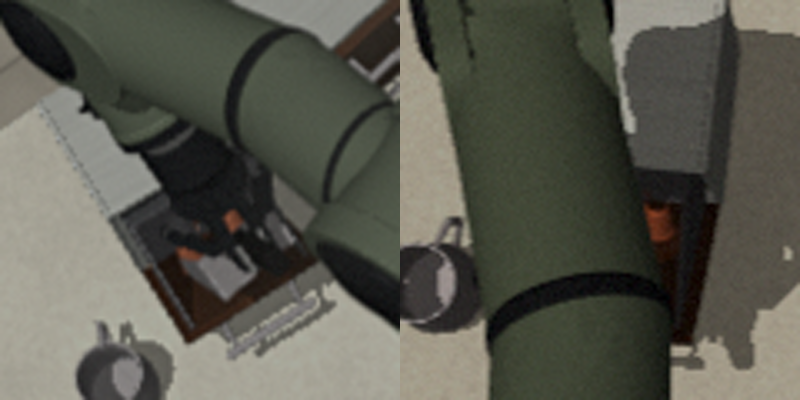

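The bin shows copper at left view (185,250) and (233,218), and right view (660,222), so pods are in the tub. The arm hides whether the scoop is empty. I'll shake it, then back off along the scoop's axis and look.

```bash
python3 -m jog '[[[-15,0,0,0,0,0,0],[15,0,0,0,0,0,0],[-15,0,0,0,0,0,0],[15,0,0,0,0,0,0],[0,0,0,0,0,0,0]]]'
python3 -m jog '[[[-30,0,0,0,0,0,0],[-40,0,0,0,0,0,0],[-40,0,0,0,0,0,0],[-20,0,0,0,0,0,0],[0,0,0,0,0,0,0]]]'
python3 - <<'E'
from pour import *
s=bot.observe();print(s["qpos"].round(2),s["force"])
f=bot.grab_frame("scene");g=bot.grab_frame("top")
for c in(f,g):print([(q,np.round(d["xyz"],3).tolist(),round(d["conf"],2)) for q in("scoop_nose","pod0_c") for d in bot.spot_point(q,c)])
cv2.imwrite("pics/pour2.png",np.hstack([cv2.resize(c["img"][v:v+120,u:u+120,::-1],(400,400),interpolation=cv2.INTER_CUBIC) for c,u,v in((f,210,160),(g,190,130))]))
E
```

```text
clock: 20.3
position: [0.5375, 0.152, 0.3911]
tool_rot: [-3.097, 0.758, 0.086]
force: [-0.1, -0.3, -3.1]
grip_width: 0.0188
finger_force: 109.6
clock: 20.8
position: [0.4373, 0.1444, 0.4719]
tool_rot: [-3.09, 0.745, 0.087]
force: [0.3, -0.7, -2.8]
grip_width: 0.0185
finger_force: 109.7
[ 0.04  0.49 -0.56  1.44 -0.11  1.93 -2.07] [ 0.26309924 -0.69221499 -2.75024312]
[('scoop_nose', [0.498, -0.671, 0.003], 0.8), ('scoop_nose', [0.465, 0.156, 0.287], 0.61), ('scoop_nose', [0.417, -0.256, 0.002], 0.6), ('pod0_c', [0.621, 0.184, 0.079], 0.59)]
[('scoop_nose', [0.496, -0.669, 0.0], 0.87), ('scoop_nose', [0.416, -0.258, 0.001], 0.68)]
```

View pics/pour2.png

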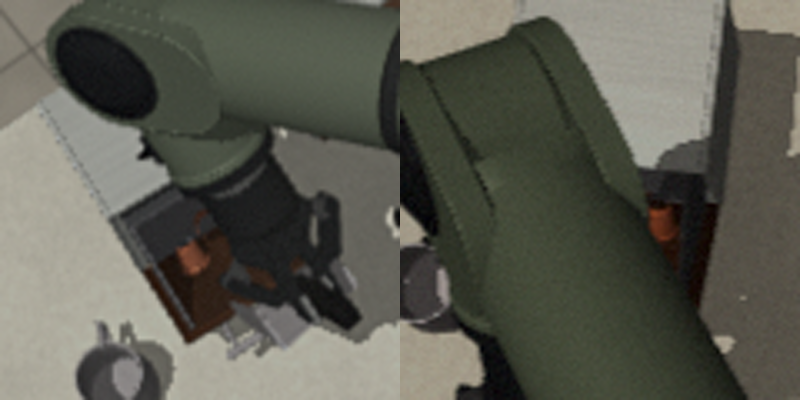

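```bash
python3 -c "
from pour import *
rows([((.57,.0,.30),0.3,.0),((.58,-.16,.30),-.05,-.08)],[7,8])"
```

```text
[-2, 17, 2] [-0.041, 0.085, 0.009]
[-1, 22, 3] [0.007, 0.086, 0.01]
[0, 22, 4] [0.006, 0.086, 0.01]
[1, 21, 5] [0.005, 0.086, 0.011]
[2, 21, 5] [0.004, 0.086, 0.011]
[3, 21, 6] [0.003, 0.086, 0.011]
[4, 21, 7] [0.002, 0.086, 0.012]
-> [0.441 0.    0.438]
[-4, 19, 6] [0.001, 0.044, 0.01]
[-4, 19, 6] [0.001, 0.044, 0.01]
[-3, 19, 6] [0.0, 0.044, 0.01]
[-3, 18, 7] [-0.0, 0.044, 0.01]
[-3, 18, 7] [-0.0, 0.044, 0.01]
[-3, 18, 7] [-0.001, 0.044, 0.01]
[-3, 18, 7] [-0.001, 0.044, 0.01]
[-2, 18, 7] [-0.002, 0.044, 0.01]
-> [ 0.413 -0.147  0.385]
```

```bash
python3 -m jog '[[[-2,17,2,-0.04,0.085,0.009,0],[-1,22,3,0.007,0.086,0.01,0],[0,22,4,0.006,0.086,0.01,0],[1,21,5,0.005,0.086,0.011,0]]]'
python3 -m jog '[[[2,21,5,0.004,0.086,0.011,0],[3,21,6,0.003,0.086,0.011,0],[4,21,7,0.002,0.086,0.012,0],[-4,19,6,0.001,0.044,0.01,0],[-4,19,6,0,0.044,0.01,0]]]'
python3 -m jog '[[[-3,19,6,0,0.044,0.01,0],[-3,18,7,0,0.044,0.01,0],[-3,18,7,0,0.044,0.01,0],[-3,18,7,0,0.044,0.01,0],[-3,18,7,0,0.044,0.01,0]]]'
python3 - <<'E'
from pour import *
s=bot.observe();print(s["qpos"].round(2),s["force"])
f=bot.grab_frame("scene");g=bot.grab_frame("top")
for c in(f,g):print([(q,np.round(d["xyz"],3).tolist(),round(d["conf"],2)) for q in("scoop_nose","pod0_c") for d in bot.spot_point(q,c)])
cv2.imwrite("pics/chk.png",np.hstack([cv2.resize(c["img"][v:v+150,u:u+150,::-1],(400,400),interpolation=cv2.INTER_CUBIC) for c,u,v in((f,210,140),(g,210,120))]))
rows([((.588,-.387,.12),0,-.14),((.588,-.387,.02),0,-.145)],[10,4])
E
```

```text
clock: 21.5
position: [0.4344, 0.0614, 0.4594]
tool_rot: [-3.141, 0.401, 0.035]
force: [-0.2, 0.2, -2.4]
grip_width: 0.0185
finger_force: 109.6
clock: 22.0
position: [0.4288, -0.0395, 0.4286]
tool_rot: [3.141, 0.057, -0.021]
force: [-0.1, -0.5, -3.4]
grip_width: 0.0182
finger_force: 109.6
clock: 22.5
position: [0.4113, -0.1298, 0.3942]
tool_rot: [-3.14, -0.163, -0.071]
force: [0.4, -0.2, -2.8]
grip_width: 0.0184
finger_force: 109.6
[ 0.54  0.05 -0.37  2.03  0.    0.91 -1.47] [ 0.44487749 -0.24771015 -2.82149316]
[('scoop_nose', [0.419, -0.255, 0.002], 0.72), ('scoop_nose', [0.496, -0.669, 0.003], 0.61), ('scoop_nose', [0.572, -0.139, 0.305], 0.57), ('pod0_c', [0.62, 0.183, 0.077], 0.48)]
[('scoop_nose', [0.414, -0.26, 0.001], 0.91), ('scoop_nose', [0.573, -0.148, 0.305], 0.88), ('scoop_nose', [0.492, -0.669, -0.002], 0.58), ('pod0_c', [0.627, 0.186, 0.082], 0.63)]
[0, 23, 18] [-0.003, -0.001, 0.007]
[0, 23, 18] [-0.001, -0.001, 0.007]
[0, 23, 18] [-0.001, -0.001, 0.007]
[1, 23, 18] [-0.001, -0.001, 0.007]
[1, 23, 18] [-0.001, -0.001, 0.007]
[1, 23, 19] [-0.001, -0.001, 0.007]
[1, 23, 19] [-0.001, -0.001, 0.007]
[1, 23, 19] [-0.001, -0.001, 0.007]
[2, 23, 19] [-0.001, -0.001, 0.007]
[2, 23, 19] [-0.001, -0.001, 0.007]
-> [ 0.426 -0.364  0.213]
[-4, 0, 25] [-0.0, 0.0, 0.001]
[-4, 0, 25] [-0.0, -0.0, 0.001]
[-4, 0, 25] [-0.0, 0.0, 0.001]
[-4, 0, 25] [-0.0, -0.0, 0.001]
-> [ 0.426 -0.363  0.113]
```

View pics/chk.png

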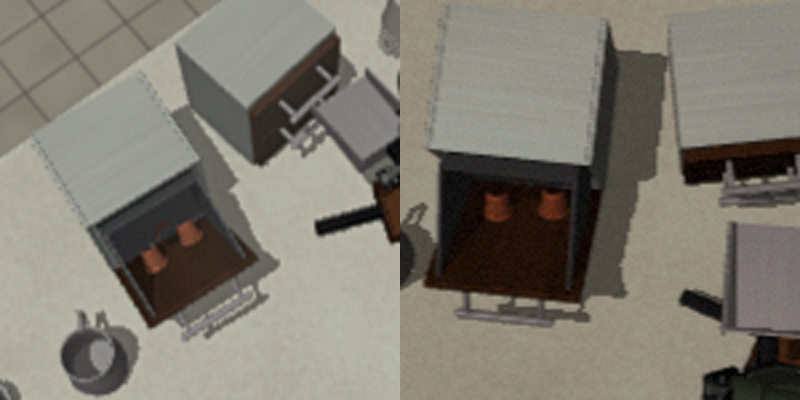

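The bin still lies open with pods visible at right view (497,207) and (553,205), and more behind them in the dark corner at left view (165,228). The scoop pan at right view (775,275) is empty. No pods are on the counter. Next I put the scoop back.

```bash
python3 -m jog '[[[0,23,18,-0.002,-0.001,0.007,0],[0,23,18,-0.001,-0.001,0.007,0],[0,23,18,-0.001,-0.001,0.007,0],[1,23,18,-0.001,-0.001,0.007,0],[1,23,18,-0.001,-0.001,0.007,0]]]'
python3 -m jog '[[[1,23,19,-0.001,-0.001,0.007,0],[1,23,19,-0.001,-0.001,0.007,0],[1,23,19,-0.001,-0.001,0.007,0],[2,23,19,-0.001,-0.001,0.007,0],[2,23,19,-0.001,-0.001,0.007,0]]]'
python3 -m jog '[[[-4,0,25,0,0,0.001,0],[-4,0,25,0,0,0.001,0],[-4,0,25,0,0,0.001,0],[-4,0,22,0,0,0.001,0],[0,0,0,0,0,0,0]]]'
python3 - <<'E'
from pour import *
s=bot.observe();print(s["qpos"].round(2),s["force"])
for c in("scene","top"):
  f=bot.grab_frame(c);print([(q,np.round(d["xyz"],3).tolist(),round(d["conf"],2)) for q in("scoop_nose","scoop_grip") for d in bot.spot_point(q,f) if abs(d["xyz"][1]+.37)<.05])
rows([((.588,-.387,.001),0,-.145)],[3])
E
```

```text
clock: 23.3
position: [0.4187, -0.2453, 0.3054]
tool_rot: [-3.14, -0.156, -0.105]
force: [0.6, 0.9, -2.7]
grip_width: 0.0186
finger_force: 109.5
clock: 23.8
position: [0.4265, -0.362, 0.2121]
tool_rot: [-3.139, -0.151, -0.141]
force: [1.0, 0.6, -1.5]
grip_width: 0.0183
finger_force: 109.5
clock: 24.3
position: [0.4243, -0.3598, 0.1122]
tool_rot: [-3.136, -0.148, -0.145]
force: [-0.3, -0.6, -2.6]
grip_width: 0.0185
finger_force: 109.4
[ 0.76  0.67 -0.18  1.99  0.11  0.37 -1.18] [-0.30116639 -0.55175972 -2.58053325]
[('scoop_nose', [0.582, -0.38, 0.02], 0.61), ('scoop_grip', [0.424, -0.357, 0.064], 0.6)]
[('scoop_nose', [0.587, -0.384, 0.023], 0.73), ('scoop_grip', [0.422, -0.358, 0.064], 0.68)]
[-1, 0, 7] [-0.002, -0.001, -0.0]
[-1, 1, 7] [0.0, -0.001, -0.0]
[-1, 1, 7] [0.0, -0.001, -0.0]
-> [ 0.426 -0.363  0.094]
```

```bash
python3 -m jog '[[[-1,0,7,0,0,0,0],[-1,0,6,0,0,0,0],[-1,0,4,0,0,0,0],[0,0,2,0,0,0,0],[0,0,0,0,0,0,0]]]' 40
python3 -m jog '[[[0,0,0,0,0,0,0.3],[0,0,0,0,0,0,0.6],[0,0,0,0,0,0,0.7]]]'
python3 -m jog '[[[0,0,-15,0,0,0,0.7],[0,0,-30,0,0,0,0.7],[0,0,-40,0,0,0,0.7],[0,0,-45,0,0,0,0.7],[0,0,-45,0,0,0,0.5]]]'
python3 - <<'E'
from pour import *
s=bot.observe();print(s["qpos"].round(2),s["force"])
for c in("scene","top"):
  f=bot.grab_frame(c);print([(q,np.round(d["xyz"],3).tolist(),round(d["conf"],2)) for q in("scoop_nose","scoop_grip") for d in bot.spot_point(q,f) if abs(d["xyz"][1]+.37)<.05])
E
```

```text
clock: 25.1
position: [0.4244, -0.361, 0.0951]
tool_rot: [-3.139, -0.151, -0.146]
force: [0.0, 0.9, -2.5]
grip_width: 0.0182
finger_force: 109.4
clock: 25.4
position: [0.4246, -0.3613, 0.0958]
tool_rot: [-3.139, -0.152, -0.146]
force: [0.1, -0.3, -0.3]
grip_width: 0.0542
finger_force: 0.0
clock: 25.9
position: [0.3975, -0.3574, 0.2713]
tool_rot: [-3.139, -0.152, -0.145]
force: [-0.6, -1.5, -0.6]
grip_width: 0.0469
finger_force: 0.0
[ 0.86  0.38 -0.25  1.94  0.03  0.69 -1.11] [-0.56775651 -1.50419217 -0.55493909]
[('scoop_nose', [0.587, -0.384, 0.001], 0.7), ('scoop_grip', [0.422, -0.362, 0.043], 0.9)]
[('scoop_nose', [0.586, -0.386, 0.0], 0.58), ('scoop_grip', [0.42, -0.36, 0.042], 0.61)]
```

```bash
python3 - <<'E'
from h import *
P1=([.45,-.05,.33],[np.pi,0,1.2]);plan(*P1,12)
P2=([.372,.17,.30],[2.555,0,1.482]);print();plan(*P2,8,P1)
E
```

```text
[1, -26, -5] [0.008, -0.011, -0.112]
[4, -26, -5] [0.008, -0.011, -0.112]
[7, -25, -5] [0.008, -0.011, -0.112]
[10, -24, -4] [0.008, -0.011, -0.112]
[12, -23, -4] [0.008, -0.011, -0.112]
[15, -22, -4] [0.008, -0.011, -0.112]
[17, -20, -4] [0.008, -0.011, -0.112]
[19, -18, -4] [0.008, -0.011, -0.112]
[21, -16, -4] [0.008, -0.011, -0.112]
[22, -13, -5] [0.008, -0.011, -0.112]
[24, -11, -5] [0.008, -0.011, -0.112]
[25, -8, -5] [0.008, -0.011, -0.112]

[22, -19, 4] [-0.073, 0.01, -0.034]
[23, -19, 3] [-0.073, 0.01, -0.034]
[23, -18, 2] [-0.073, 0.01, -0.034]
[24, -17, 0] [-0.073, 0.01, -0.034]
[24, -16, 0] [-0.073, 0.01, -0.034]
[25, -15, -1] [-0.073, 0.01, -0.034]
[26, -14, -2] [-0.073, 0.01, -0.034]
[26, -13, -3] [-0.073, 0.01, -0.034]
```

```bash
python3 -m jog '[[[1,-26,-5,0.008,-0.011,-0.112,0.5],[4,-26,-5,0.008,-0.011,-0.112,0.5],[7,-25,-5,0.008,-0.011,-0.112,0.5],[10,-24,-4,0.008,-0.011,-0.112,0.5]]]'
python3 -m jog '[[[12,-23,-4,0.008,-0.011,-0.112,0.5],[15,-22,-4,0.008,-0.011,-0.112,0.5],[17,-20,-4,0.008,-0.011,-0.112,0.5],[19,-18,-4,0.008,-0.011,-0.112,0.5]]]'
python3 -m jog '[[[21,-16,-4,0.008,-0.011,-0.112,0.5],[22,-13,-5,0.008,-0.011,-0.112,0.5],[24,-11,-5,0.008,-0.011,-0.112,0.5],[25,-8,-5,0.008,-0.011,-0.112,0.5],[0,0,0,0,0,0,0.5]]]'
python3 - <<'E'
from h import *
s=bot.observe();print(s["qpos"].round(2));plan([.372,.17,.30],[2.555,0,1.482],8)
E
```

```text
clock: 26.6
position: [0.4152, -0.2539, 0.2885]
tool_rot: [3.12, -0.1, 0.31]
force: [0.4, -0.6, -0.0]
grip_width: 0.0426
finger_force: 0.0
clock: 27.0
position: [0.4321, -0.1508, 0.3074]
tool_rot: [3.119, -0.046, 0.758]
force: [0.3, -0.3, -0.3]
grip_width: 0.0428
finger_force: 0.0
clock: 27.5
position: [0.4497, -0.0459, 0.3283]
tool_rot: [3.141, 0.003, 1.21]
force: [-0.4, -0.2, 0.3]
grip_width: 0.0428
finger_force: 0.0
[ 0.53  0.27 -0.66  1.98  0.2   0.96 -0.6 ]
[22, -19, 3] [-0.073, 0.01, -0.033]
[22, -18, 2] [-0.073, 0.01, -0.033]
[23, -17, 1] [-0.073, 0.01, -0.033]
[24, -17, 0] [-0.073, 0.01, -0.033]
[24, -16, -1] [-0.073, 0.01, -0.033]
[25, -15, -2] [-0.073, 0.01, -0.033]
[25, -14, -2] [-0.073, 0.01, -0.033]
[26, -13, -3] [-0.073, 0.01, -0.033]
```

```bash
python3 -m jog '[[[22,-19,3,-0.073,0.01,-0.033,0.45],[22,-18,2,-0.073,0.01,-0.033,0.45],[23,-17,1,-0.073,0.01,-0.033,0.45],[24,-17,0,-0.073,0.01,-0.033,0.45]]]'
python3 -m jog '[[[24,-16,-1,-0.073,0.01,-0.033,0.45],[25,-15,-2,-0.073,0.01,-0.033,0.45],[25,-14,-2,-0.073,0.01,-0.033,0.45],[26,-13,-3,-0.073,0.01,-0.033,0.45],[0,0,0,0,0,0,0.45]]]'
python3 - <<'E'
from h import *
s=bot.observe();print(s["qpos"].round(2))
A=Ro.from_euler("xyz",s["tool_rot"])
# released pose TCP .4547,.1636,.1686
R=[2.555,.015,1.482];B=Ro.from_euler("xyz",R);pre=np.array([.4547,.1636,.1686])-B.apply([0,0,.05])
plan(pre,R,4);print();plan([.4547,.1636,.1686],R,2,(pre,R))
E
```

```text
clock: 27.9
position: [0.4106, 0.0599, 0.3148]
tool_rot: [2.845, -0.017, 1.337]
force: [0.5, -0.1, 0.5]
grip_width: 0.0385
finger_force: 0.0
clock: 28.4
position: [0.3774, 0.1557, 0.302]
tool_rot: [2.593, 0.005, 1.457]
force: [0.1, 0.5, -0.8]
grip_width: 0.0384
finger_force: 0.0
[-0.03  0.11 -0.81  2.38  1.04  0.61 -1.8 ]
[4, -2, 26] [-0.01, 0.001, -0.007]
[4, -2, 26] [-0.01, 0.001, -0.007]
[4, -2, 26] [-0.01, 0.001, -0.007]
[4, -2, 26] [-0.01, 0.001, -0.007]

[0, 0, 25] [0.0, 0.0, 0.0]
[0, 0, 25] [0.0, 0.0, 0.0]
```

```bash
python3 -m jog '[[[4,-2,26,-0.01,0,-0.007,0.45],[4,-2,26,-0.01,0,-0.007,0.45],[4,-2,26,-0.01,0,-0.007,0.45],[4,-2,26,-0.01,0,-0.007,0.45],[0,0,0,0,0,0,0.45]]]'
python3 - <<'E'
from h import *
plan([.4547,.1636,.1686],[2.555,.015,1.482],3)
E
```

```text
clock: 28.9
position: [0.4287, 0.162, 0.2073]
tool_rot: [2.56, 0.024, 1.476]
force: [-0.8, 0.6, 0.3]
grip_width: 0.0381
finger_force: 0.0
[2, 0, 15] [-0.002, 0.004, -0.0]
[2, 0, 15] [-0.002, 0.004, -0.0]
[2, 0, 15] [-0.002, 0.004, -0.0]
```

```bash
python3 -m jog '[[[0,0,15,0,0,0,0.45],[0,0,15,0,0,0,0.45],[0,0,15,0,0,0,0.45],[0,0,0,0,0,0,0.45]]]'
python3 -m jog '[[[0,0,0,0,0,0,0],[0,0,0,0,0,0,0],[0,0,0,0,0,0,0],[0,0,0,0,0,0,0]]]' 25
python3 - <<'E'
from h import *
s=bot.observe();A=Ro.from_euler("xyz",s["tool_rot"]);p0=s["position"];g=p0+A.apply([0,0,.054]);c=Ro.from_euler("z",-.09)
hin=np.array([.657,.148,.021]);r=c.inv().apply(g-hin);th0=np.arctan2(-r[0],r[2])-np.arctan2(57,195);rad=np.hypot(r[0],r[2]);print(r,th0,rad)
n=15;prev=p0;Rp=A;v=np.array([r[0],r[1],r[2]])
for i in range(1,n+1):
    d=th0*i/n;q=hin+c.apply(Ro.from_rotvec([0,d,0]).apply(v));Ri=c*Ro.from_rotvec([0,.75*d,0])*c.inv()*A;p=q-Ri.apply([0,0,.054])
    print(np.round(Rp.inv().apply(p-prev)*1000,1).tolist(),np.round((Rp.inv()*Ri).as_rotvec(),3).tolist(),p.round(3) if i==n else "");prev,Rp=p,Ri
E
```

```text
clock: 29.3
position: [0.4534, 0.1588, 0.1725]
tool_rot: [2.557, 0.023, 1.475]
force: [-0.8, 0.5, -2.5]
grip_width: 0.0384
finger_force: 0.8
clock: 29.7
position: [0.453, 0.1598, 0.1739]
tool_rot: [2.554, 0.022, 1.477]
force: [-7.8, -1.1, 3.4]
grip_width: 0.0109
finger_force: 24.4
[-0.17426028 -0.00771033  0.10792723] 0.7318891194433966 0.20497544450344823
[-0.2, 11.2, -3.9] [0.037, 0.0, -0.001] 
[-0.2, 11.2, -3.8] [0.037, 0.0, -0.001] 
[-0.2, 11.3, -3.7] [0.037, 0.0, -0.001] 
[-0.2, 11.3, -3.6] [0.037, 0.0, -0.001] 
[-0.2, 11.4, -3.4] [0.037, 0.0, -0.001] 
[-0.2, 11.4, -3.3] [0.037, 0.0, -0.001] 
[-0.2, 11.4, -3.2] [0.037, 0.0, -0.001] 
[-0.2, 11.5, -3.1] [0.037, 0.0, -0.001] 
[-0.2, 11.5, -3.0] [0.037, 0.0, -0.001] 
[-0.2, 11.5, -2.9] [0.037, 0.0, -0.001] 
[-0.2, 11.6, -2.7] [0.037, 0.0, -0.001] 
[-0.2, 11.6, -2.6] [0.037, 0.0, -0.001] 
[-0.2, 11.6, -2.5] [0.037, 0.0, -0.001] 
[-0.1, 11.7, -2.4] [0.037, 0.0, -0.001] 
[-0.1, 11.7, -2.3] [0.037, 0.0, -0.001] [0.597 0.147 0.272]
```

```bash
python3 -m jog '[[[0,7,-3,0.03,0,0,0],[0,11,-4,0.037,0,0,0],[0,11,-4,0.037,0,0,0],[0,11,-4,0.037,0,0,0],[0,11,-3,0.037,0,0,0]]]'
python3 -m jog '[[[0,11,-3,0.037,0,0,0],[0,12,-3,0.037,0,0,0],[0,11,-3,0.037,0,0,0],[0,12,-3,0.037,0,0,0]]]'
cat > arc.py <<'E'
from h import *
s=bot.observe();A=Ro.from_euler("xyz",s["tool_rot"]);g=s["position"]+A.apply([0,0,.054]);r=Ro.from_euler("z",.09).apply(g-[.657,.148,.021]);print(r,"tilt",np.arctan2(-r[0],r[2])-np.arctan2(57,195))
E
python3 arc.py
```

```text
clock: 30.2
position: [0.4896, 0.1563, 0.2152]
tool_rot: [2.732, 0.022, 1.475]
force: [7.4, -10.9, -11.4]
grip_width: 0.0106
finger_force: 25.8
clock: 30.6
position: [0.5269, 0.1529, 0.2423]
tool_rot: [2.882, 0.024, 1.475]
force: [-14.7, -13.9, 16.2]
grip_width: 0.011
finger_force: 28.6
[-0.11615331 -0.00820013  0.16912713] tilt 0.31741422053510093
```

```bash
python3 -m jog '[[[0,12,-3,0.037,0,0,0],[0,12,-3,0.037,0,0,0],[0,12,-2,0.037,0,0,0]]]'
python3 -m jog '[[[0,12,-2,0.037,0,0,0],[0,10,-2,0.03,0,0,0],[0,6,-1,0.02,0,0,0],[0,0,0,0,0,0,0]]]'
python3 arc.py
```

```text
clock: 30.9
position: [0.5608, 0.1503, 0.2589]
tool_rot: [2.992, 0.024, 1.476]
force: [-9.3, -9.5, 20.0]
grip_width: 0.0109
finger_force: 29.5
clock: 31.3
position: [0.589, 0.1484, 0.268]
tool_rot: [3.076, 0.022, 1.475]
force: [-10.0, -10.9, 28.6]
grip_width: 0.0107
finger_force: 30.8
[-0.06419584 -0.00691691  0.19309056] tilt 0.03658403345888528
```

```bash
python3 -m jog '[[[0,5,1,0.02,0,0,0],[0,4,0,0,0,0,0],[0,0,0,0,0,0,0]]]'
python3 -m jog '[[[0,0,0,0,0,0,0.3],[0,0,0,0,0,0,0.45],[0,0,0,0,0,0,0.45],[0,0,0,0,0,0,0.45]]]'
python3 arc.py
```

```text
clock: 31.6
position: [0.5978, 0.1487, 0.2683]
tool_rot: [3.094, 0.021, 1.476]
force: [-9.1, -6.0, 34.3]
grip_width: 0.011
finger_force: 32.6
clock: 32.0
position: [0.5969, 0.1484, 0.2648]
tool_rot: [3.098, 0.021, 1.477]
force: [-0.7, -0.0, 0.9]
grip_width: 0.0384
finger_force: 0.0
[-0.0574802  -0.00613689  0.18990814] tilt 0.00952314421506606
```

```bash
python3 -m jog '[[[0,0,-15,0,0,0,0.45],[0,0,-30,0,0,0,0.45],[0,0,-40,0,0,0,0.45],[0,0,-40,0,0,0,0.45],[0,0,0,0,0,0,0.45]]]'
python3 -m jog '[[[-20,-30,0,0,0,0,0.45],[-30,-40,0,0,0,0,0.45],[-40,-40,0,0,0,0,0.45],[-40,-40,0,0,0,0,0.45],[-40,0,0,0,0,0,0.45]]]'
python3 - <<'E'
from h import *
f=bot.grab_frame("scene");g=bot.grab_frame("top")
for c in(f,g):print([(q,np.round(d["xyz"],3).tolist(),round(d["conf"],2)) for q in("bin_handle","bin_hinge","scoop_nose","scoop_grip","pod0_c","pitcher","cups","portafilter") for d in bot.spot_point(q,c) if d["conf"]>.5])
cv2.imwrite("pics/end.png",np.hstack([cv2.resize(c["img"][v:v+190,u:u+190,::-1],(400,400),interpolation=cv2.INTER_CUBIC) for c,u,v in((f,225,110),(g,195,110))]))
E
```

```text
clock: 32.5
position: [0.5923, 0.153, 0.3957]
tool_rot: [3.091, 0.018, 1.477]
force: [-0.1, -0.6, -1.3]
grip_width: 0.0384
finger_force: 0.0
clock: 33.0
position: [0.4334, 0.0049, 0.3873]
tool_rot: [3.098, 0.024, 1.479]
force: [1.9, -0.4, -0.3]
grip_width: 0.0385
finger_force: 0.0
[('bin_handle', [0.6, 0.157, 0.216], 0.8), ('bin_handle', [0.609, 0.512, 0.0], 0.71), ('bin_hinge', [0.661, 0.147, 0.017], 0.82), ('scoop_nose', [0.586, -0.383, 0.001], 0.78), ('scoop_nose', [0.417, -0.254, 0.003], 0.65), ('scoop_nose', [0.498, -0.67, 0.002], 0.61), ('scoop_grip', [0.485, -0.1, 0.041], 0.73), ('scoop_grip', [0.424, -0.36, 0.043], 0.67), ('pitcher', [0.556, 0.347, 0.001], 0.94), ('cups', [0.686, -0.402, -0.002], 0.64), ('portafilter', [0.61, 0.512, 0.004], 0.84)]
[('bin_handle', [0.601, 0.151, 0.215], 0.94), ('bin_hinge', [0.659, 0.146, 0.02], 0.58), ('scoop_nose', [0.416, -0.257, -0.0], 0.91), ('scoop_nose', [0.494, -0.67, 0.0], 0.88), ('scoop_nose', [0.584, -0.388, 0.001], 0.81), ('scoop_grip', [0.618, -0.55, 0.039], 0.89), ('scoop_grip', [0.488, -0.1, 0.038], 0.78), ('scoop_grip', [0.42, -0.359, 0.041], 0.64), ('pitcher', [0.559, 0.346, -0.0], 0.56), ('cups', [0.692, -0.4, 0.001], 0.73), ('portafilter', [0.615, 0.51, 0.003], 0.91)]
```

View pics/end.png

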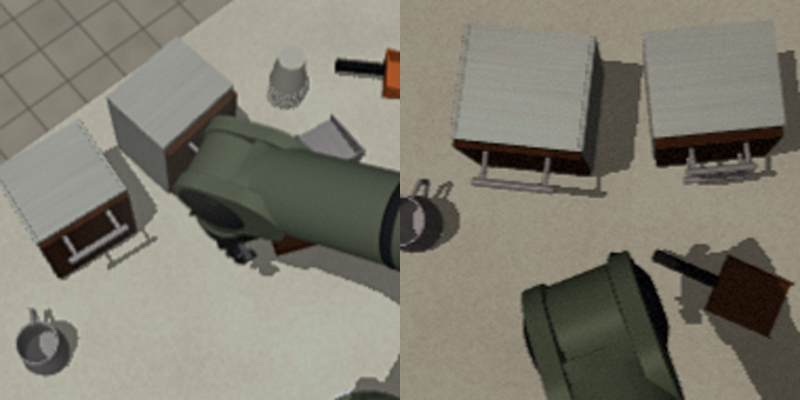

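The bin is shut: the handle reads (0.600, 0.154, 0.216), the same as at the start. The scoop lies flat, the bystanders have not moved, and no pods are visible outside.

```bash
python3 -m jog '[[[0,0,0,0,0,0,0.45],[0,0,0,0,0,0,0.45],[0,0,0,0,0,0,0.45]]]'; python3 -c "
from workcell import bot
print(bot.job_done())"
```

```text
clock: 34.2
position: [0.4368, 0.0046, 0.3868]
tool_rot: [3.098, 0.021, 1.477]
force: [-0.1, 0.9, -0.6]
grip_width: 0.0382
finger_force: 0.0
the job is handed in; nothing more can be done
None
```

Job handed in at 34 s: bin shut, empty scoop flat on the counter, bystanders not moved; I saw only two of the four pods clearly in the bin, but the scoop was empty and no pods lay outside (no verdict was returned).

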